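# Snap the filler cap onto the detergent refill station

## Task

Slide the clear guard of the white detergent refill station fully open by its blue handle. Then put the orange snap cap over the black filler neck in the station's well and press it straight down, on past the click, until it sits fully home on its grey seat. Finish with the gripper still holding or touching the cap and pressing it firmly down onto the seat (do not let go), with the guard left open and the other things on the shelf left where they are.

Things in the scene. Friction and masses are not known exactly. Their poses are not given: they have to be found in the camera images.
- station: Low white refill station fixed to the shelf, 150 (x) by 278 (y) mm, z 0 to 50 mm; two aluminium tracks along its y at x = +-68 to 75 mm stand to 62 mm. Origin: on the shelf under the filler neck's axis. Open well round the neck: x and y within +-65 mm, floor at 8 mm; solid deck from y = +65 to +201 mm. Yaw within 0.25 rad; the guard slides along the station's own y.
- seat: Grey disc 54 mm across and 4 mm thick on the well's floor, round the neck; origin at the centre of its underside (8 mm above the shelf), coaxial with the neck. The seated cap rests on its top face.
- seat_top (a point): Centre of the seat's top face, on the neck's axis, 12 mm above the shelf; axes as the station. A cap pushed down the neck slides freely until its underside is about 15 mm above this point, where it meets the sprung balls; 7 to 12 N pushes it on, below 8 mm the resistance is gone (the click) and the balls draw it down; at 0 mm it bottoms on the rigid seat, where a firm push is about 10 N.
- guard (a joint): Slide of the clear guard in m: 0 = shut over the well, 0.128 = fully open, over the deck; grows towards the station's +y. Friction about 1.5 N, stays where it is left. Starts 0 to 20 mm open. The panel is 134 by 130 mm, from 52 to 58 mm above the shelf.
- guard_grip (a point): Point on the guard's blue handle, a fin standing up in the middle of the panel: 44 mm along the station's x, 14 mm thick along its y, from 58 to 88 mm above the shelf; this point is 76 mm above the shelf, at its middle. Moves with the guard; axes as the station.
- cap: Loose orange snap cap, 30 to 60 g, standing on the shelf mouth down. Round skirt 42 mm diameter and 33 mm tall (about 44 mm over its ribs), with a round knob 24 mm diameter and 25 mm tall on top (33 to 58 mm above the origin). Mouth (bore) 27 mm in diameter. Origin: centre of the underside; z up along its axis.
- stopper: Chrome door stopper, 40 mm diameter, 48 mm tall, loose; origin under its centre. Leave alone.
- lint_base: Pink lint roller base, 50 mm diameter, 68 mm tall, loose; origin under its centre. Leave alone.
- detergent: Closed yellow detergent bottle, 84 mm diameter, 220 mm tall, loose; origin under its centre. Leave alone.
- neck_top (a point): Centre of the top of the black upright filler neck (stud), 26 mm above the seat's top, 38 mm above the shelf. The neck is 24 mm in diameter, tapering over its top 6 mm to 15 mm. Four sprung steel balls stand out of its sides, 31 mm across, centred 16.4 mm below this point.
There are look-alikes about, which are no part of the job. Of the things like the cap, leave any that is yellow; of the rest the smaller one is meant.

How it is judged:
By the outcome, as a careful person would: the job done as asked, in the order asked, and still so for the second after the job is handed in, while the arm keeps its last pose, push and grip.
It also fails if it takes over 64 s, if anything falls off the work surface, if the arm or the gripper's body presses on something with over 40 N, if the wrist force passes 120 N, or if a joint passes its speed limit or range.

## Robot

A 7-joint arm with a two-finger parallel gripper is mounted at the origin on the work surface. World frame = base frame: x ahead of the robot, y to its left, z up, the work surface at z = 0. Lengths are in m, angles in rad, forces in N, time in s.
With the tool pointing down it reaches from about 0.425 to 0.925 m from the base axis. Payload 6.8 kg.
Tool frame: the origin (TCP) lies at the very end of the fingers, on their centre line; the grasp point (between the pads) lies 19 mm behind it; z points along the fingers, y is the line along which they close (so a half turn about z gives the same grasp; the last joint's range is limited). The gripper opens to 85 mm and grips with 20 to 120 N. Pads are 22 mm wide; open, the fingers measure 114 mm over their backs; the gripper's body (76 mm by 85 mm) begins 54 mm behind the grasp point. The pads swing forward as they close: fully open they stand 13 mm farther back than shut.
Start: joints at [1.086, 0.477, 0.022, 1.555, -0.011, 1.109, -0.083], TCP at [0.248, -0.628, 0.231] pointing down, gripper open.
Joint ranges: [-2.96, 2.96], [-0.34, 2.1], [-1.41, 1.46], [0.24, 2.44], [-1.37, 4.51], [0.17, 1.92], [-2.96, 2.96]. Speed limits (rad/s): [2.39, 2.39, 3.14, 3.14, 3.14, 3.14, 3.14].

## Interface

Orientations are given as a unit quaternion [w, x, y, z].
In Python, from station import bot gives the robot as it stands. The module is installed in compiled form; this text tells all that it offers.
- The arm moves only by the shell command python3 -m jog 'ROWS' [OPENING] [FORCE]. ROWS is JSON, a list of rows, each a list of 4 numbers: the shift along the tool's x, y, z in cm, then the turn about the tool's z in rad. In form: [[x, y, z, spin], ...]. A call has 1 to 20 rows; each row is the pose to reach, as a shift and turn from the pose commanded when the call began, along the tool's axes at that moment; what a row does not reach only later rows make up. A row lasts 1/12 s, in which the tool goes at most 41.7 mm and 7.16 degrees, less where a joint would pass 70% of its speed; a pose out of reach is approached as far as the arm can. A call with a gripper value outside its range is refused whole. OPENING is the closure, from -1 (fully open) to 1 (shut), set as the call begins (- or left out, the last holds). The fingers move at their own pace and stop on an object; FORCE is the grip in N (left out, the last holds). Time passes only in rows, so rows that repeat a pose let the fingers close. It gives the time, the measured TCP pose, the force, the opening and the grip force at its end, in the units of the state.
- bot.get_obs(): the state, without advancing time (a new reading comes with each control period).
- bot.read_camera(name): name is "scene" or "top" or "wrist"; returns a dict with "pixels" (420x560x3 uint8, red, green, blue), "depth" (420x560 float32, m along the optical axis (not along the pixel's ray), 0 where there is no reading), "fovy" (degrees; the focal length in pixels is half the picture's height over the tangent of half this angle, whatever the lens; pixels are square), "cx", "cy" (the principal point, pixels), "pose" (4x4, takes a point from camera to world coordinates). Camera axes: x right, y down, z forward; pixel columns grow to the right and rows downward; lengths in m; the calibration is good to about 2 mm. A picture is of the moment at which its call begins.
- bot.hand_in(): hands the job in; it is judged then, once.
The state is a dict: "t": time; "q": joint angles; "joint_vel": joint speeds; "joint_torque": joint torques, N m; "eef_pos": TCP position; "tool_rot": TCP orientation; "contact_force": force on the tool from outside, world axes, zero at the start; "torque": the same for the moment, N m; "gripper_width": opening from 0.0 (shut) to 1.0 (fully open); "grasp_force": force on a finger pad.
Only numpy, scipy, OpenCV 4.12 (cv2) and the standard library are available. Lean on these libraries where they do the work, as an engineer would, in place of code of your own. Each camera call takes 0.05 s, during which the arm holds its last target. There are 200 camera calls.

## Working session

There is one attempt and no reset: what is moved stays moved. The work goes in short steps, Python scripts to look and compute and a shell command to move; the robot and the scene stay as the last step left them, time stands still between calls to the robot, and variables do not carry over. Pictures are saved under pics/ and viewed, at most 10 in all, crops included, and the job is handed in when it is done.

```bash
mkdir -p pics; cat > h.py <<'E'
from station import bot
import numpy as np, cv2
from scipy.spatial.transform import Rotation as R
def cam(n):
    c=bot.read_camera(n); d=c['depth']; h,w=d.shape
    f=h/2/np.tan(np.radians(c['fovy'])/2)
    v,u=np.mgrid[:h,:w]
    P=np.stack([(u-c['cx'])/f*d,(v-c['cy'])/f*d,d],-1)
    T=c['pose']; W=P@T[:3,:3].T+T[:3,3]; W[d==0]=np.nan
    return c['pixels'],W,c
def save(p,n): cv2.imwrite('pics/'+n,cv2.cvtColor(p,cv2.COLOR_RGB2BGR))
def totool(dw):
    q=bot.get_obs()['tool_rot']; r=R.from_quat([q[1],q[2],q[3],q[0]]); return r.inv().apply(dw)
E
python3 - <<'E'
from h import *
o=bot.get_obs(); print({k:np.round(v,3) for k,v in o.items()})
a,W,c=cam('top'); b,_,c2=cam('scene'); print(np.round(c['pose'],2),c['fovy'],np.round(c2['pose'],2))
save(a,'top1.png'); save(b,'scene1.png')
np.save('top1.npy',W)
E
```

```text
{'t': np.float64(0.0), 'q': array([ 1.086,  0.478,  0.022,  1.556, -0.012,  1.109, -0.083]), 'joint_vel': array([ 0.   , -0.001, -0.002,  0.001,  0.   ,  0.   , -0.001]), 'joint_torque': array([ 1.0000e-03, -5.9644e+01,  1.6080e+00, -2.8119e+01,  1.3000e-02,
        9.0000e-03, -0.0000e+00]), 'eef_pos': array([ 0.248, -0.627,  0.23 ]), 'tool_rot': array([-0.001,  0.982,  0.187, -0.   ]), 'contact_force': array([ 0.618,  0.378, -0.172]), 'torque': array([ 0.024, -0.004, -0.013]), 'grasp_force': np.float64(0.0), 'gripper_width': np.float64(1.003)}
[[ 0.01 -0.99  0.13  0.44]
 [-1.   -0.02 -0.03 -0.02]
 [ 0.04 -0.13 -0.99  1.16]
 [ 0.    0.    0.    1.  ]] 49.304361208725204 [[-0.47  0.77 -0.42  1.07]
 [ 0.88  0.42 -0.21  0.2 ]
 [ 0.01 -0.48 -0.88  1.08]
 [ 0.    0.    0.    1.  ]]
```

View pics/top1.png

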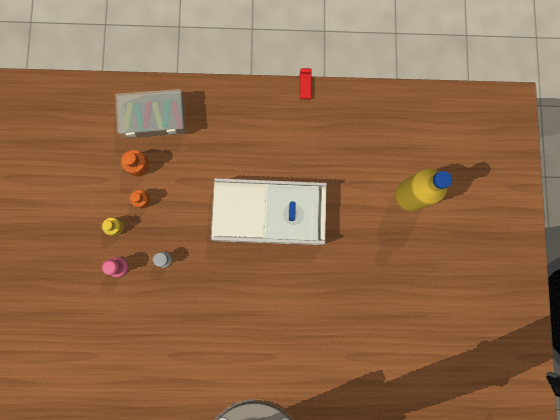

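View pics/scene1.png

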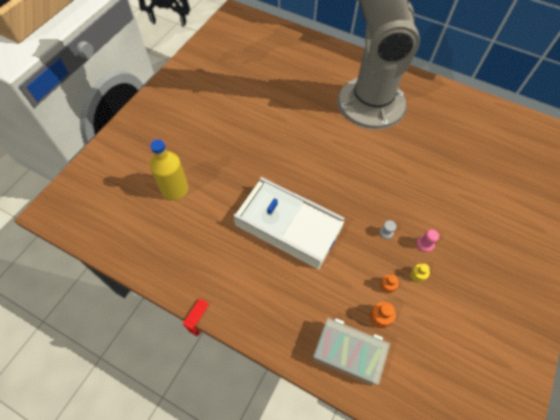

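Things that could be taken for the cap, by top-view pixel: small orange (139,199), larger orange (134,162) and yellow (112,227). By the description it is the small orange one at (139,199). The guard handle is the blue fin at (292,211) and the deck is to the left (+y). I'll measure these and check the choice in a crop.

```bash
python3 - <<'E'
from h import *
a=cv2.cvtColor(cv2.imread('pics/top1.png'),cv2.COLOR_BGR2RGB); W=np.load('top1.npy')
hsv=cv2.cvtColor(a,cv2.COLOR_RGB2HSV)
crop=a[140:290,90:340]; save(cv2.resize(crop,None,fx=3.2,fy=3.2,interpolation=cv2.INTER_CUBIC),'crop1.png')
def comp(name,m,box):
    u0,v0,u1,v1=box; mm=np.zeros_like(m); mm[v0:v1,u0:u1]=m[v0:v1,u0:u1]
    P=W[mm]; P=P[~np.isnan(P[:,0])]; print(name,len(P),'zmax',np.round(np.percentile(P[:,2],[2,50,98]),3))
    return P
H,S,V=[hsv[...,i].astype(int) for i in range(3)]
org=(H<14)&(S>190)&(V>120)
for n,b in [('small',(125,185,152,212)),('big',(115,145,152,180))]:
    P=comp(n,org,b); top=P[P[:,2]>P[:,2].max()-.006]; print(top.mean(0).round(4),np.ptp(top,axis=0).round(3), 'ext',np.ptp(P,axis=0).round(3))
P=comp('blue',(H>100)&(H<130)&(S>150),(275,190,310,230)); top=P[P[:,2]>.08]; print(top.mean(0),np.ptp(top,axis=0).round(3))
for n,(u,v) in dict(stopper=(162,259),lint=(114,267),yel=(111,225)).items(): print(n,W[v,u].round(3))
# station rails: z .045-.07
m=np.zeros(H.shape,bool); m[170:255,200:335]=1
m&=(W[...,2]>.043)&(W[...,2]<.068)
P=W[m][:,:2].astype(np.float32); r=cv2.minAreaRect(P*1000); print('rect',r, np.ptp(P,axis=0))
E
```

```text
small 206 zmax [0.023 0.035 0.061]
[0.6037 0.2943 0.0588] [0.022 0.022 0.006] ext [0.041 0.04  0.046]
big 389 zmax [0.023 0.047 0.083]
[0.6936 0.3079 0.0821] [0.027 0.029 0.006] ext [0.059 0.064 0.089]
blue 88 zmax [0.071 0.087 0.091]
[ 0.57196562 -0.08293382  0.08725513] [0.041 0.012 0.011]
stopper [0.454 0.226 0.047]
lint [0.433 0.333 0.069]
yel [0.533 0.349 0.058]
rect ((573.9194946289062, -29.753936767578125), (278.4811706542969, 151.00474548339844), 88.68931579589844) [0.15567759 0.28085628]
```

View pics/crop1.png

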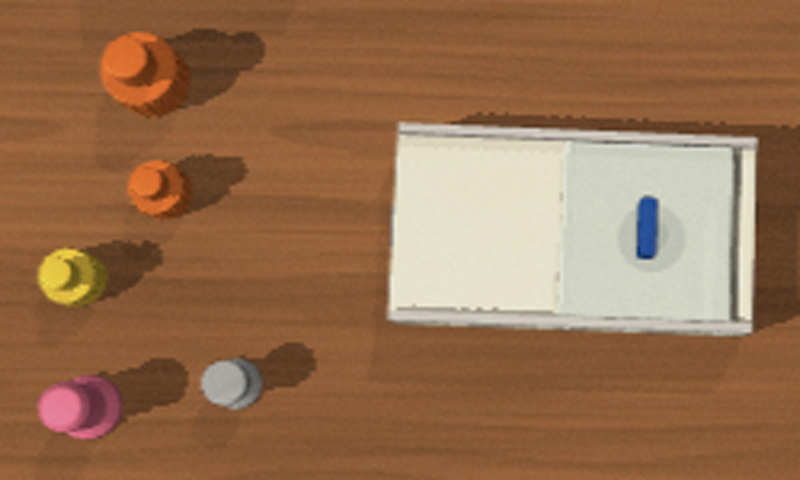

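The crop confirms it: the small orange cap has its knob top at about 58 mm. Its centre is at (0.604, 0.294). The neck is at about (0.5725, -0.0917), station yaw -0.023, and the guard is about 9 mm open.

```bash
cat >> h.py <<'E'
def go(x,y,z,ang):
    "shift in cm in tool axes, spin to bring the tool x to world angle ang"
    o=bot.get_obs(); s=totool(np.array([x,y,z])-o['eef_pos'])*100
    q=o['tool_rot']; X=R.from_quat([q[1],q[2],q[3],q[0]]).apply([1,0,0])
    d=np.arctan2(X[1],X[0])-ang; d=(d+np.pi/2)%np.pi-np.pi/2
    print('shift cm',s.round(2),'spin',round(d,3),'dist',np.linalg.norm(s).round(1))
E
python3 -c "
from h import *
go(.572,-.083,.13,-.023)
go(.572,-.083,.063,-.023)"
```

```text
shift cm [ 50.14 -38.67  10.1 ] spin 0.4 dist 64.1
shift cm [ 50.14 -38.66  16.8 ] spin 0.4 dist 65.5
```

```bash
python3 -m jog '[[50.1,-38.7,10.1,0.4],[50.1,-38.7,10.1,0.4],[50.1,-38.7,10.1,0.4],[50.1,-38.7,10.1,0.4],[50.1,-38.7,10.1,0.4],[50.1,-38.7,10.1,0.4],[50.1,-38.7,10.1,0.4],[50.1,-38.7,10.1,0.4],[50.1,-38.7,10.1,0.4],[50.1,-38.7,10.1,0.4],[50.1,-38.7,10.1,0.4],[50.1,-38.7,10.1,0.4],[50.1,-38.7,10.1,0.4],[50.1,-38.7,10.1,0.4],[50.1,-38.7,10.1,0.4],[50.1,-38.7,10.1,0.4],[50.1,-38.7,10.1,0.4],[50.1,-38.7,10.1,0.4],[50.1,-38.7,10.1,0.4],[50.1,-38.7,10.1,0.4]]' -1 40
python3 -c "
from h import *
a,W,c=cam('wrist'); save(a,'w1.png'); np.save('w1.npy',W)
hsv=cv2.cvtColor(a,cv2.COLOR_RGB2HSV).astype(int); m=(hsv[...,0]>100)&(hsv[...,0]<130)&(hsv[...,1]>150)&(W[...,2]>.08)&(W[...,2]<.095)
v,u=np.nonzero(m); P=W[m]; print(len(P),u.mean(),v.mean(),P.mean(0),np.ptp(P,axis=0)); r=cv2.minAreaRect((P[:,:2]*1000).astype(np.float32)); print(r)
go(.572,-.083,.063,-.023)"
```

```text
t: 1.77
eef_pos: [0.5711, -0.0855, 0.1303]
tool_rot: [0.0, 1.0, -0.013, -0.0]
contact_force: [-0.1, -0.1, 0.1]
gripper_width: 1.0
grasp_force: 0.0<string>:5: RuntimeWarning: Mean of empty slice.
  ret = ret.dtype.type(ret / rcount)
  ret = um.true_divide(
Traceback (most recent call last):
ValueError: zero-size array to reduction operation maximum which has no identity
```

View pics/w1.png

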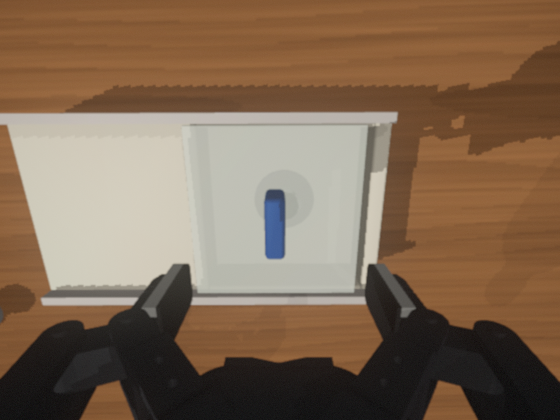

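The wrist view shows the blue fin at (275,225), between and ahead of the open fingers. I'll check the depth there before descending.

```bash
python3 -c "
from h import *
W=np.load('w1.npy'); a=cv2.imread('pics/w1.png'); hsv=cv2.cvtColor(a,cv2.COLOR_BGR2HSV).astype(int)
m=(hsv[...,0]>100)&(hsv[...,0]<130)&(hsv[...,1]>150); m[300:]=0; P=W[m]; P=P[~np.isnan(P[:,0])]; print(m.sum(),len(P),np.percentile(P,[2,50,98],axis=0) if len(P) else 0)
t=P[P[:,2]>np.percentile(P[:,2],95)-.004]; print(t.mean(0),np.ptp(t,axis=0))
for u,v in [(100,200),(100,118),(310,118),(300,150)]: print(W[v,u])
go(.572,-.083,.063,-.023)"
```

```text
0 0 0Traceback (most recent call last):
  File "<string>", line 5, in <module>
    t=P[P[:,2]>np.percentile(P[:,2],95)-.004]; print(t.mean(0),np.ptp(t,axis=0))
               ~~~~~~~~~~~~~^^^^^^^^^^^
    return _quantile_unchecked(
        a, q, axis, out, overwrite_input, method, keepdims, weights)
    return _ureduce(a,
                    func=_quantile_ureduce_func,
    ...<5 lines>...
                    overwrite_input=overwrite_input,
                    method=method)
    r = func(a, **kwargs)
    result = _quantile(arr,
                       quantiles=q,
    ...<2 lines>...
                       out=out,
                       weights=wgt)
    slices_having_nans = np.isnan(arr[-1, ...])
                                  ~~~^^^^^^^^^
IndexError: index -1 is out of bounds for axis 0 with size 0
```

```bash
python3 -c "
from h import *
W=np.load('w1.npy'); a=cv2.imread('pics/w1.png'); print(a.shape,a[225,275],W[225,275])
b=a.astype(int); m=(b[...,0]>b[...,2]+50); m[300:]=0; P=W[m]; print(m.sum(),np.nanpercentile(P,[2,50,98],axis=0).round(4))
t=P[(P[:,2]>.083)]; print(len(t),t.mean(0),np.ptp(t,axis=0))
for u,v in [(100,200),(100,118),(310,118)]: print(W[v,u])
go(.572,-.083,.063,-.023)"
```

```text
(420, 560, 3) [152  97  69] [ 0.57742949 -0.08307706  0.08780468]
1021 [[ 0.5545 -0.0881  0.0856]
 [ 0.5744 -0.0822  0.0871]
 [ 0.5935 -0.0765  0.0884]]
1018 [ 0.5742428  -0.08222115  0.08708656] [0.04154195 0.01219206 0.00436082]
[0.58695511 0.05297448 0.04822321]
[0.64751321 0.03407704 0.05944972]
[ 0.64378011 -0.10849906  0.06047914]
shift cm [ 0.07 -0.25  6.74] spin -0.003 dist 6.7
```

```bash
python3 -m jog '[[0.2,-0.1,2,0],[0.2,-0.1,4,0],[0.2,-0.1,6,0],[0.2,-0.1,6.7,0],[0.2,-0.1,6.7,0],[0.2,-0.1,6.7,0]]' -1 40
python3 -m jog '[[0,0,0,0],[0,0,0,0],[0,0,0,0],[0,0,0,0],[0,0,0,0],[0,0,0,0],[0,0,0,0],[0,0,0,0],[0,0,0,0],[0,0,0,0]]' 1 40
python3 -c "
from h import *
go(.576,.040,.063,-.023)"
```

```text
t: 2.32
eef_pos: [0.5738, -0.0833, 0.0637]
tool_rot: [0.0, 1.0, -0.012, -0.0]
contact_force: [0.3, -0.3, 0.5]
gripper_width: 1.0
grasp_force: 0.0
t: 3.15
eef_pos: [0.574, -0.0825, 0.0637]
tool_rot: [0.0, 1.0, -0.012, 0.0]
contact_force: [-2.0, -0.3, 6.0]
gripper_width: 0.154
grasp_force: 43.0
shift cm [ -0.09 -12.25   0.07] spin -0.0 dist 12.3
```

```bash
python3 -m jog '[[0,-1,0,0],[0,-2,0,0],[0,-3,0,0],[0,-4,0,0],[0,-5,0,0],[0,-6,0,0],[0,-7,0,0],[0,-8,0,0],[0,-9,0,0],[0,-10,0,0],[0,-10.8,0,0],[0,-11.4,0,0],[0,-11.8,0,0],[0,-12,0,0],[0,-12.2,0,0],[0,-12.2,0,0],[0,-12.2,0,0]]'
```

```text
t: 4.57
eef_pos: [0.5767, 0.0374, 0.0637]
tool_rot: [0.001, 1.0, -0.012, -0.0]
contact_force: [-1.1, -5.5, 7.9]
gripper_width: 0.151
grasp_force: 43.3
```

```bash
python3 -m jog '[[0,-0.2,0,0],[0,-0.4,0,0],[0,-0.4,0,0],[0,-0.4,0,0]]'
```

```text
t: 4.9
eef_pos: [0.5767, 0.0375, 0.0637]
tool_rot: [0.003, 1.0, -0.014, -0.0]
contact_force: [-2.2, -13.6, 8.3]
gripper_width: 0.158
grasp_force: 43.6
```

The guard is hard against its stop: the force rose with no motion, after 120 mm of travel as expected. Now I'll unload, release, rise and go above the cap.

```bash
python3 -m jog '[[0,0.5,0,0],[0,0.5,0,0],[0,0.5,0,0]]'
python3 -m jog '[[0,0,0,0],[0,0,0,0],[0,0,0,0],[0,0,0,0],[0,0,0,0],[0,0,-2,0],[0,0,-4,0],[0,0,-7,0],[0,0,-10,0],[0,0,-12,0],[0,0,-12,0],[0,0,-12,0]]' -1
python3 -c "
from h import *
go(.59,.24,.185,0)"
```

```text
t: 5.15
eef_pos: [0.5768, 0.0374, 0.0637]
tool_rot: [0.001, 1.0, -0.012, 0.0]
contact_force: [-1.4, -2.8, 5.7]
gripper_width: 0.153
grasp_force: 43.2
t: 6.15
eef_pos: [0.5774, 0.0387, 0.1844]
tool_rot: [-0.0, 1.0, -0.012, 0.001]
contact_force: [-0.3, -0.3, -1.6]
gripper_width: 1.003
grasp_force: 0.0
shift cm [  0.79 -20.16  -0.04] spin -0.023 dist 20.2
```

```bash
python3 -m jog '[[0.5,-4,0,0],[0.5,-8,0,0],[0.5,-12,0,0],[0.5,-16,0,0],[0.5,-20,0,0],[0.5,-24,0,0],[0.5,-25.6,0,0],[0.5,-25.6,0,0],[0.5,-25.6,0,0],[0.5,-25.6,0,0]]'
python3 -c "
from h import *
a,W,c=cam('wrist'); save(a,'w2.png'); np.save('w2.npy',W)
t,T,_=cam('top'); save(t,'top2.png'); np.save('top2.npy',T)
H=cv2.cvtColor(a,cv2.COLOR_RGB2HSV).astype(int); m=(H[...,0]<14)&(H[...,1]>150)&(np.hypot(W[...,0]-.604,W[...,1]-.294)<.03)
P=W[m]; print(np.nanpercentile(P,[1,50,99],axis=0).round(4))
for lo,hi in ((.053,.065),(.027,.04)):
  q=P[(P[:,2]>lo)&(P[:,2]<hi)]; print(len(q),cv2.minEnclosingCircle((q[:,:2]*1000).astype(np.float32)))
go(.604,.294,.04,-.023)
"
```

```text
t: 6.98
eef_pos: [0.5875, 0.2922, 0.1819]
tool_rot: [0.001, 1.0, -0.012, -0.001]
contact_force: [0.1, -0.2, -0.3]
gripper_width: 1.0
grasp_force: 0.0
[[ 0.5844  0.2668 -0.002 ]
 [ 0.6149  0.2858  0.0315]
 [ 0.628   0.316   0.0572]]
60 ((605.2727661132812, 295.23944091796875), 11.437936782836914)
364 ((605.0398559570312, 295.7742614746094), 21.34628677368164)
shift cm [ 1.6  -0.3  14.26] spin -0.003 dist 14.4
```

View pics/w2.png

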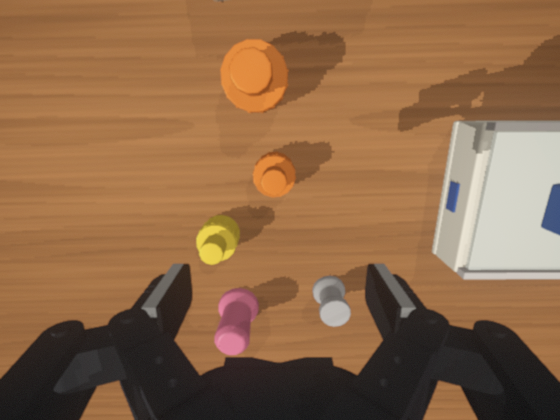

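View pics/top2.png

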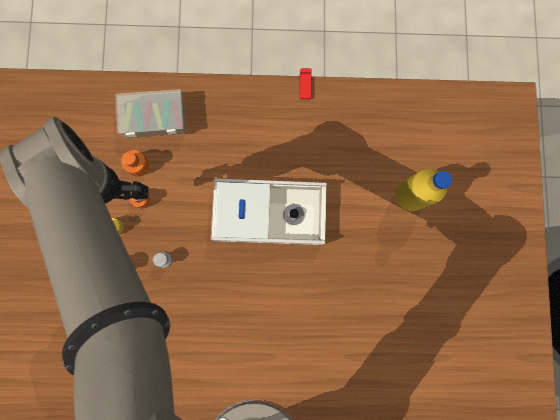

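The wrist view shows the small cap at (274,176) with clear finger room; the top view shows the guard open (handle at 242,209) and the neck bare at (293,214). I'll descend over the knob and measure the neck.

```bash
python3 -m jog '[[1.7,-0.35,3,0],[1.7,-0.35,6,0],[1.7,-0.35,9,0],[1.7,-0.35,11,0],[1.7,-0.35,11,0],[1.7,-0.35,11,0],[1.7,-0.35,11,0]]' -1
python3 -c "
from h import *
W=np.load('top2.npy'); a=cv2.imread('pics/top2.png'); g=a.max(2)
m=np.zeros(g.shape,bool); m[190:238,275:320]=1
for lo,hi in ((.028,.045),(.034,.042)):
  k=m&(W[...,2]>lo)&(W[...,2]<hi)&(g<110); P=W[k]; print(len(P),P.mean(0).round(4),cv2.minEnclosingCircle((P[:,:2]*1000).astype(np.float32)))
m[:]=0; m[170:255,200:335]=1
m&=(W[...,2]>.043)&(W[...,2]<.068); print(cv2.minAreaRect((W[m][:,:2]*1000).astype(np.float32)))
m[:]=0;m[195:225,225:260]=1; H=a.astype(int); k=m&(H[...,0]>H[...,2]+50)&(W[...,2]>.083); print('handle',W[k].mean(0))
go(.605,.295,.037,-.023)
"
```

```text
t: 7.67
eef_pos: [0.6059, 0.297, 0.0749]
tool_rot: [-0.0, 1.0, -0.012, 0.001]
contact_force: [-0.3, 0.8, 0.5]
gripper_width: 1.001
grasp_force: 0.0
70 [ 0.5715 -0.0917  0.0358] ((571.8461303710938, -92.59225463867188), 12.026566505432129)
51 [ 0.572  -0.091   0.0372] ((571.69775390625, -91.6349868774414), 11.206316947937012)
((573.6990356445312, -29.778411865234375), (278.62860107421875, 150.82398986816406), 88.76302337646484)
handle [0.57510063 0.03678272 0.08768093]
shift cm [-0.1   0.2   3.79] spin -0.002 dist 3.8
```

```bash
python3 -m jog '[[-0.1,0.15,1.5,0],[-0.1,0.15,3,0],[-0.1,0.15,3.7,0],[-0.1,0.15,3.7,0],[-0.1,0.15,3.7,0]]' -1
python3 -m jog '[[0,0,0,0],[0,0,0,0],[0,0,0,0],[0,0,0,0],[0,0,0,0],[0,0,0,0],[0,0,0,0],[0,0,0,0],[0,0,0,0],[0,0,0,0]]' 1 60
```

```text
t: 8.08
eef_pos: [0.6036, 0.2958, 0.0363]
tool_rot: [0.0, 1.0, -0.012, -0.0]
contact_force: [0.1, 0.4, 0.3]
gripper_width: 1.002
grasp_force: 0.0
t: 8.92
eef_pos: [0.6042, 0.296, 0.0368]
tool_rot: [-0.0, 1.0, -0.012, 0.0]
contact_force: [-1.2, -0.9, 4.9]
gripper_width: 0.256
grasp_force: 58.8
```

```bash
python3 -m jog '[[0,0,-1,0],[0,0,-3,0],[0,0,-6,0],[0,0,-9,0],[0,0,-12,0],[0,0,-13,0],[0,0,-13,0],[0,0,-13,0]]'
python3 -c "
from h import *
a,W,c=cam('wrist'); save(a,'w3.png'); np.save('w3.npy',W)
go(.54,-.0915,.165,-.023)"
```

```text
t: 9.58
eef_pos: [0.6033, 0.2957, 0.166]
tool_rot: [0.0, 1.0, -0.012, -0.0]
contact_force: [-0.5, 0.5, -0.6]
gripper_width: 0.254
grasp_force: 58.7
shift cm [-5.37 38.81  0.04] spin -0.0 dist 39.2
```

View pics/w3.png

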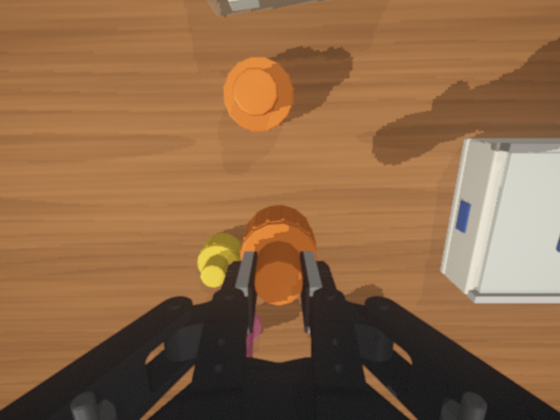

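The wrist view shows the cap held upright in the fingers at (279,265), and the other things undisturbed. Next I'll carry it beside the neck for a fresh measurement.

```bash
python3 -m jog '[[-1,3,0,0],[-2,7,0,0],[-3,11,0,0],[-4,15,0,0],[-5,19,0,0],[-5.4,23,0,0],[-5.4,27,0,0],[-5.4,31,0,0],[-5.4,35,0,0],[-5.4,37.5,0,0],[-5.4,38.8,0,0],[-5.4,38.8,0,0],[-5.4,38.8,0,0],[-5.4,38.8,0,0]]'
cat > m.py <<'E'
from h import *
a,W,c=cam('wrist'); save(a,'w4.png'); np.save('w4.npy',W)
e=bot.get_obs()['eef_pos']; print(e)
H=cv2.cvtColor(a,cv2.COLOR_RGB2HSV).astype(int)
circ=lambda q: cv2.minEnclosingCircle((q[:,:2]*1000).astype(np.float32))
o=(H[...,0]<16)&(H[...,1]>150)&(np.hypot(W[...,0]-e[0],W[...,1]-e[1])<.04)&(W[...,2]>.1)
P=W[o]; print('cap z',np.percentile(P[:,2],[1,25,50,75,99]).round(4))
t=P[P[:,2]>np.percentile(P[:,2],99)-.004]; print('knob top',circ(t),len(t),t.mean(0).round(4))
s=P[(P[:,2]<e[2]-.0)&(P[:,2]>e[2]-.035)]; print('skirt',circ(s),len(s),np.ptp(s,axis=0), s.max(0))
k=(H[...,2]<110)&(np.hypot(W[...,0]-.573,W[...,1]+.0915)<.03)&(W[...,2]>.034)&(W[...,2]<.043)
q=W[k]; print('neck',circ(q),len(q),q.mean(0))
E
python3 m.py
```

```text
t: 10.8
eef_pos: [0.5401, -0.0891, 0.1651]
tool_rot: [-0.001, 1.0, -0.011, -0.001]
contact_force: [0.3, 0.8, -0.3]
gripper_width: 0.259
grasp_force: 58.8
[ 0.54033765 -0.08870913  0.16544528]
cap z [0.133  0.1598 0.166  0.1851 0.1866]
knob top ((538.846923828125, -95.5030517578125), 20.842885971069336) 1812 [ 0.542  -0.0886  0.1855]
skirt ((541.3167114257812, -88.97343444824219), 21.708789825439453) 2446 [0.02555726 0.04297458 0.03479731] [ 0.5626469  -0.06733981  0.16543901]
neck ((573.1978149414062, -90.18797302246094), 10.44607925415039) 355 [ 0.57336557 -0.09055723  0.03657007]
```

View pics/w4.png

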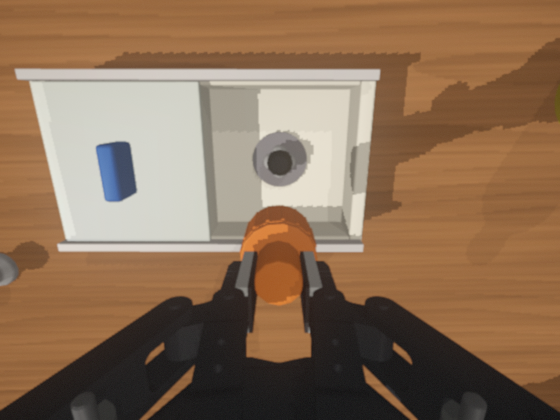

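The wrist view shows the neck at (279,162) in the open well, with the cap at (279,250). By relative measurement I need +32 mm in x and about -1.4 mm in y. Moving over and down to just above the neck.

```bash
python3 -m jog '[[1.5,0.07,0,0],[3.2,0.07,0,0],[3.2,0.07,0,0],[3.2,0.07,2.5,0],[3.2,0.07,5,0],[3.2,0.07,7,0],[3.2,0.07,8,0],[3.2,0.07,8,0],[3.2,0.07,8,0],[3.2,0.07,8,0]]'
python3 -c "
from h import *
go(.5723,-.0902,.070,-.023)"
```

```text
t: 11.68
eef_pos: [0.5735, -0.0918, 0.0875]
tool_rot: [0.0, 1.0, -0.011, 0.001]
contact_force: [-0.1, 0.2, -0.1]
gripper_width: 0.256
grasp_force: 58.8
shift cm [-0.13 -0.16  1.75] spin 0.0 dist 1.8
```

```bash
python3 -m jog '[[-0.1,-0.12,0,0],[-0.1,-0.12,0.5,0],[-0.1,-0.12,1,0],[-0.1,-0.12,1.5,0],[-0.1,-0.12,2,0],[-0.1,-0.12,2,0],[-0.1,-0.12,2,0],[-0.1,-0.12,2,0]]'
python3 -c "
from h import *
go(.5723,-.0902,.0488,-.023)"
```

```text
t: 12.35
eef_pos: [0.5717, -0.091, 0.0662]
tool_rot: [0.0, 1.0, -0.012, -0.0]
contact_force: [0.6, 0.6, -0.5]
gripper_width: 0.261
grasp_force: 58.8
shift cm [ 0.06 -0.08  1.74] spin -0.0 dist 1.7
```

The cap is 9 mm over the neck with no side force. Now pressing through the click.

```bash
python3 -m jog '[[0,0,0,0],[0,0,0.2,0],[0,0,0.4,0],[0,0,0.6,0],[0,0,0.8,0],[0,0,1,0],[0,0,1,0]]' 1 90
python3 -m jog '[[0,0,0.2,0],[0,0,0.4,0],[0,0,0.6,0],[0,0,0.75,0],[0,0,0.75,0],[0,0,0.75,0]]'
```

```text
t: 12.93
eef_pos: [0.5721, -0.0908, 0.0565]
tool_rot: [-0.0, 1.0, -0.012, 0.001]
contact_force: [1.1, 0.6, 0.5]
gripper_width: 0.243
grasp_force: 89.0
t: 13.43
eef_pos: [0.5715, -0.0909, 0.0489]
tool_rot: [-0.0, 1.0, -0.012, -0.0]
contact_force: [-1.0, 0.9, 4.8]
gripper_width: 0.248
grasp_force: 89.6
```

```bash
python3 -m jog '[[0,0,0.1,0],[0,0,0.2,0],[0,0,0.2,0],[0,0,0.2,0]]'; python3 -m jog '[[0,0,0.1,0],[0,0,0.2,0],[0,0,0.2,0],[0,0,0.2,0]]'
```

```text
t: 13.77
eef_pos: [0.5717, -0.0909, 0.0488]
tool_rot: [0.0, 1.0, -0.012, 0.0]
contact_force: [-8.0, 2.0, 23.1]
gripper_width: 0.246
grasp_force: 91.6
t: 14.1
eef_pos: [0.5719, -0.0909, 0.0487]
tool_rot: [0.0, 1.0, -0.012, 0.0]
contact_force: [-13.1, 3.6, 39.8]
gripper_width: 0.248
grasp_force: 93.6
```

The cap is rigid at TCP 48.8 mm, which is the 12 mm seat plus the 36.8 mm grip offset: fully home. I'll ease to about 20 N and verify.

```bash
python3 -m jog '[[0,0,-0.2,0],[0,0,-0.22,0],[0,0,-0.22,0],[0,0,-0.22,0],[0,0,-0.22,0]]'
python3 -c "
from h import *
a,W,c=cam('wrist'); t,T,_=cam('top'); v=np.hstack([a,t]); save(cv2.resize(v,(800,300),interpolation=cv2.INTER_AREA),'end.png')
e=bot.get_obs(); print(e['eef_pos'],e['contact_force'])
H=cv2.cvtColor(a,cv2.COLOR_RGB2HSV).astype(int); o=(H[...,0]<16)&(H[...,1]>150)&(np.hypot(W[...,0]-.572,W[...,1]+.091)<.03)&(W[...,2]>.02)
z=W[o][:,2]; print('top',np.percentile(z,[50,90,99]).round(4),'shoulder',np.median(z[z<.055]).round(4))
b=a.astype(int); k=(b[...,2]>b[...,0]+50)&(W[...,2]>.083)&(W[...,2]<.095); print('handle',np.nanmean(W[k],axis=0))"
```

```text
t: 14.52
eef_pos: [0.5718, -0.0909, 0.0488]
tool_rot: [0.0, 1.0, -0.012, 0.0]
contact_force: [-6.1, 2.2, 21.9]
gripper_width: 0.249
grasp_force: 90.4
[ 0.5717481  -0.09092248  0.04883497] [-6.35563095  2.61496807 20.40111233]
top [0.0506 0.0695 0.0704] shoulder 0.0438
handle [nan nan nan]<string>:7: RuntimeWarning: Mean of empty slice
```

View pics/end.png

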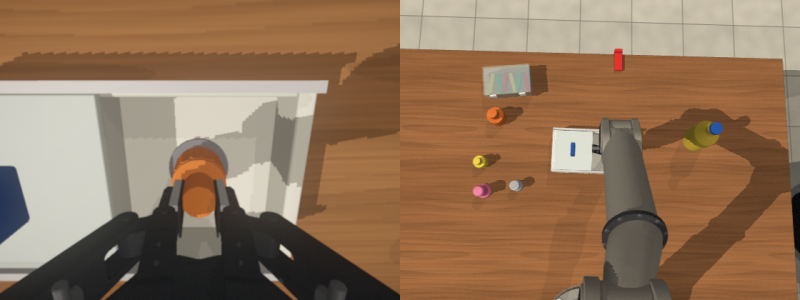

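The final view shows the cap on its seat at (200,180). Knob top is at 70 mm and the shoulder at about 44–45 mm, as expected when seated. The guard is open (handle at 573,150 in the right half), the other things are in place, and about 20 N is held downward.

```bash
python3 -c "
from station import bot
print(bot.hand_in())"
```

```text
the job is handed in; nothing more can be done
None
```

The job is handed in: the guard is fully open, and the small orange cap is pressed past the click onto its seat, with the gripper still holding it down at about 20 N. The downward push briefly reached about 40 N while I was checking the seat.

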